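# Push the smoker box down between the unwelded runners

### The job

The two angle-iron runners on the barbecue's floor plate are held only by magnets until they are welded. With the fingers, push the closed steel smoker box squarely in between them and on down the lane until its leading end rests against the back plate, and let nothing - box, finger or arm - touch either runner on the way. Slide the box flat on the plate, do not grip or lift it, and leave the jar, the bolt and the tools lying around where they are.

Things in the scene. Friction and masses are not known exactly. Their poses are not given: they have to be found in the camera images.
- base: Barbecue floor plate, fixed on the bench: black sheet steel 420 (x) x 250 (y) x 4 mm. Origin: centre of its underside, at bench level; x runs down the middle of the lane to the back plate, y to its left, z up. The upright back plate (75 mm high, full width) has its inner face at x = +200 mm. From x = -210 to -20 mm the plate is bare and flat; the smoker box starts there.
- runner_left: Left (+y) runner: fixed steel angle 20 x 20 x 3 mm from base x = -20 to +195 mm. Upright leg beside the lane: inner face at base y = +55.5 mm, top 24 mm above the bench; foot outwards. Its 2 welding magnets (base x = 22 and 150 mm, out to y = 99 mm, 35 mm above the bench) count as runner. Origin: on the lane's centre line at base x = 87.5 mm, on the plate's top; axes as the base's.
- runner_right: Right (-y) runner, the mirror image of the left one: inner face at base y = -55.5 mm, so the lane between them is 111 mm wide. Origin and axes the same as those of runner_left.
- smoker_box: Closed bright steel box, flat perforated lid, 130 long (x) x 95 wide (y) x 60 mm high, plain upright faces, 0.4 to 0.75 kg. Loose on the plate before the runners, off the centre line and turned a little; slides with friction, stays where left. Origin: centre of its underside; x roughly down the lane. Square against the back plate it is at base x = +135 mm, y = 0, with 8 mm free on each side.
- rivet_jar: Bystander: small glass jar with a metal cap, 34 mm across, 45 mm high, standing on the plate outside the left runner between its magnets. Origin: centre of its underside.
- bolt: Bystander: steel hexagon bolt standing on its head on the plate outside the right runner, 21 mm across, 42 mm high. Origin: centre of its underside.
- hammer: Bystander: hammer 280 mm long lying on the bench. Origin: underside, mid-length; x along it.
- spanner: Bystander: spanner 170 mm long lying on the bench. Origin: underside, mid-length; x along it.
- spray_can: Bystander: black spray can 66 mm across, 190 mm high, standing on the bench. Origin: centre of its underside.
- tape_measure: Bystander: tape measure in a yellow and black case 72 x 42 x 66 mm standing on the bench. Origin: centre of its underside.
- try_square: Bystander: try square lying on the bench: wooden stock 100 x 22 x 16 mm along x, steel blade 30 mm wide reaching 160 mm to +y. Origin: centre of the stock's underside.
Things that resemble listed ones, but are neither listed nor needed, are in the scene too. Leave any orange look-alike of the smoker_box alone.

How it is judged:
At the end, for the whole second after the job is handed in: The smoker box lies flat and at rest on the plate between the runners, touching neither, its leading end against the back plate (box centre within 6 mm of its fully home position along the lane) and square to the lane within 4 degrees (x of smoker_box in the frame of base between 0.129 and 0.138 m and y of smoker_box in the frame of base between -0.0085 and 0.0085 m and z of smoker_box in the frame of base below 0.008 m and angle between the x axis of smoker_box and the x axis of base, either way round below 0.07 rad and angle between smoker_box's own z axis and vertical below 0.05 rad and contact force between anything else and runner_left below 0.3 N and contact force between anything else and runner_right below 0.3 N and linear speed of smoker_box below 0.01 m/s).
It fails at once if something (box, finger or arm) touches a runner or its magnets (contact force between anything else and runner_left above 0.3 N or contact force between anything else and runner_right above 0.3 N).
It fails at once if the smoker box is lifted more than 6 mm off the plate, or tipped (z of smoker_box in the frame of base above 0.01 m or angle between smoker_box's own z axis and vertical above 0.12 rad).
It fails at once if the fingers stand astride the smoker box to grip it (x of the grasp point in the frame of smoker_box between -0.06 and 0.06 m and y of the grasp point in the frame of smoker_box between -0.043 and 0.043 m and z of the grasp point in the frame of smoker_box below 0.062 m).
It fails at once if the jar, the bolt or a tool is moved by more than 12 mm (distance of any of rivet_jar, bolt, hammer, spanner, spray_can, tape_measure, try_square from where it was at the start of the episode above 0.012 m).
It also fails if it takes over 64 s, if anything falls off the work surface, if the arm or the gripper's body presses on something with over 40 N, if the wrist force passes 120 N, or if a joint passes its speed limit or range.

### The arm

A 6-joint arm with a two-finger parallel gripper is mounted at the origin on the work surface. World frame = base frame: x ahead of the robot, y to its left, z up, the work surface at z = 0. Lengths are in m, angles in rad, forces in N, time in s.
With the tool pointing down it reaches from about 0.375 to 0.9 m from the base axis. Payload 3.1 kg.
Tool frame: the origin (TCP) lies where the fingers leave the gripper's body, on its centre line; the fingertips stand 73 mm ahead of it and the grasp point (between the pads) lies 54 mm ahead of it; z points along the fingers, y is the line along which they close (so a half turn about z gives the same grasp; the last joint's range is limited). The gripper opens to 85 mm and grips with 20 to 120 N. Pads are 22 mm wide; open, the fingers measure 114 mm over their backs; the gripper's body (76 mm by 85 mm) begins 54 mm behind the grasp point. The pads swing forward as they close: fully open they stand 13 mm farther back than shut.
Start: joints at [1.071, 0.527, 1.433, -0, 1.181, -0.178], TCP at [0.197, 0.593, 0.304] pointing down, gripper open.
Joint ranges: [-3.08, 3.08], [-0.75, 2.2], [0.22, 2.44], [-1.43, 4.57], [0, 2.65], [-2.85, 2.85]. Speed limits (rad/s): [2.79, 2.79, 3.14, 3.14, 3.14, 3.14].

### API

Orientations are given as a unit quaternion [x, y, z, w].
In Python, from station import manip gives the robot as it stands.
- The arm moves only by the shell command python3 -m crank 'ROWS' [FORCE]. ROWS is JSON, a list of rows, each an object with "dp": the shift along the tool's x, y, z normalised to -1 to 1, where 1 is 50 cm, a list of three; "delta_rot": the turn, a rotation vector about the tool's x, y, z normalised to -1 to 1, where 1 is 2 pi rad, a list of three; "fingers": the opening, from -1 (shut) to 1 (fully open). A call has 1 to 12 rows; each row shifts and turns the commanded pose from where the row before left it, along the tool's axes as they then stand; what a row does not reach is not made up. A row lasts 1/12 s, in which the tool goes at most 41.7 mm and 7.16 degrees, less where a joint would pass 70% of its speed; a pose out of reach is approached as far as the arm can. A call with a number of a shift or a turn outside -1 to 1 is refused whole. A call with a gripper value outside its range is refused whole. The fingers move at their own pace and stop on an object; FORCE is the grip in N (left out, the last holds). Time passes only in rows, so rows that do not move let the fingers close. It gives the time, the measured TCP pose, the force, the opening and the grip force at its end, in the units of the state.
- manip.sense(): the state, without advancing time (a new reading comes with each control period).
- manip.snapshot(name): name is "scene" or "top" or "wrist"; returns (picture, depth): 480x640x3 uint8, red, green, blue; 480x640 float32, m along the optical axis (not along the pixel's ray), 0 where there is no reading.
- manip.camera_model(name): a dict with "fx", "fy", "cx", "cy" (pixels), "origin" and "attitude" of the camera in the world. Camera axes: x right, y up, looking along -z (the intrinsics and any distortion apply to the point x, -y, -z); pixel columns grow to the right and rows downward; lengths in m; the calibration is good to about 2 mm. A picture is of the moment at which its call begins: read the wrist's pose just before it. camera_model takes no time and is no camera call; for the wrist camera it gives the pose at the moment of the call.
- manip.sign_off(): hands the job in; it is judged then, once.
The state is a dict: "t": time; "q": joint angles; "qd": joint speeds; "tau": joint torques, N m; "tcp_pos": TCP position; "tool_rot": TCP orientation; "force": force on the tool from outside, world axes, zero at the start; "ft_torque": the same for the moment, N m; "finger_gap": opening from 0.0 (shut) to 1.0 (fully open); "gripper_force": force on a finger pad.
Only numpy, scipy, OpenCV 4.12 (cv2) and the standard library are available. Lean on these libraries where they do the work, as an engineer would, in place of code of your own. Each camera call takes 0.05 s, during which the arm holds its last target. There are 200 camera calls.

## Working session

There is one attempt and no reset: what is moved stays moved. The work goes in short steps, Python scripts to look and compute and a shell command to move; the robot and the scene stay as the last step left them, time stands still between calls to the robot, and variables do not carry over. Pictures are saved under pics/ and viewed, at most 10 in all, crops included, and the job is handed in when it is done.

```bash
mkdir -p pics; ls
python3 - <<'E'
from station import manip
import cv2
print(manip.sense())
for n in("top","scene"):
    p,d=manip.snapshot(n); cv2.imwrite(f"pics/{n}0.png",p[:,:,::-1]); print(n,manip.camera_model(n))
E
```

```text
pics
{'t': 0.0, 'q': array([ 1.07152342e+00,  5.28464487e-01,  1.43392234e+00, -2.13180864e-05,
        1.18141576e+00, -1.78544890e-01]), 'qd': array([-0.00015199, -0.00027455,  0.00089679, -0.00023425,  0.00057089,
       -0.00013321]), 'tau': array([ 5.49498855e-04, -4.42349625e+01, -1.78024113e+01, -3.39094941e-04,
        8.56089173e-03,  1.77752948e-06]), 'tcp_pos': array([0.19675939, 0.59261538, 0.30292812]), 'tool_rot': array([ 1.59673453e-01,  9.87169270e-01, -1.04539137e-03, -3.58059459e-04]), 'force': array([0.26598053, 0.03147754, 0.54972047]), 'ft_torque': array([0.00792116, 0.01756172, 0.0138457 ]), 'gripper_force': 0.0, 'finger_gap': 1.0026940113349676}
top {'fx': 443.98511854701627, 'fy': 443.98511854701627, 'cx': 316.17995158120414, 'cy': 236.67702984005754, 'origin': array([ 0.3001504 , -0.01661393,  1.14673878]), 'attitude': array([ 0.06511547, -0.05449978, -0.70044737,  0.70863477])}
scene {'fx': 499.17908802861, 'fy': 499.17908802861, 'cx': 313.8842972771017, 'cy': 245.68729168139802, 'origin': array([1.22746477, 0.39394831, 0.61964853]), 'attitude': array([0.23425441, 0.41180856, 0.75611426, 0.45147515])}
```

View pics/top0.png

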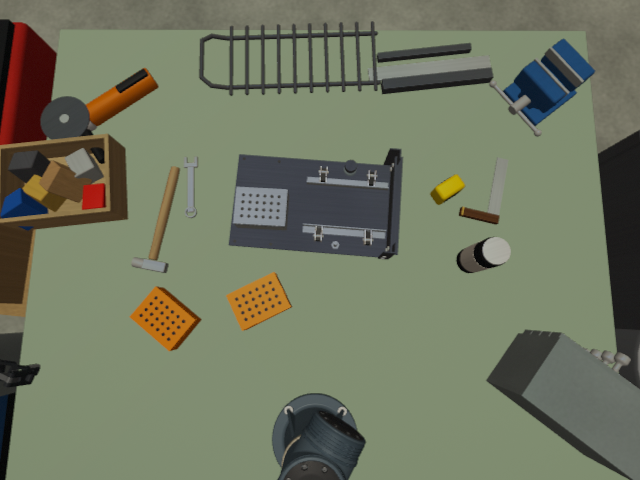

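View pics/scene0.png

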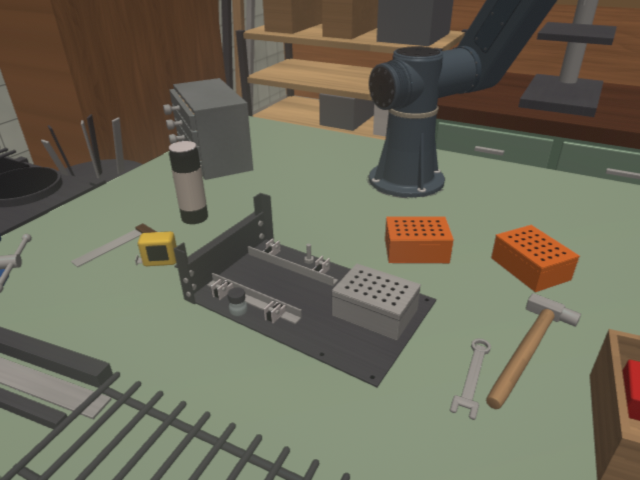

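The top view shows the plate at about (230–403, 155–257). The box lid is centred near (260, 207), the runners at (347, 183) and (344, 231), and the back plate near x = 393. The lane runs towards image right, which is world −y. Next I'll measure the box and plate.

```bash
cat > h.py <<'E'
import numpy as np,cv2
from scipy.spatial.transform import Rotation as R
from station import manip
def snap(n):
    c=manip.camera_model(n); p,d=manip.snapshot(n); return p,d,c
def ray(c,uv,z):
    uv=np.atleast_2d(uv).astype(float)
    v=np.c_[(uv[:,0]-c['cx'])/c['fx'],-(uv[:,1]-c['cy'])/c['fy'],-np.ones(len(uv))]
    w=R.from_quat(c['attitude']).apply(v); o=np.array(c['origin'])
    z=np.broadcast_to(z,len(uv)); return o+w*((z-o[2])/w[:,2])[:,None]
def px(c,P):
    v=R.from_quat(c['attitude']).inv().apply(np.atleast_2d(P)-c['origin'])
    return np.c_[c['cx']+c['fx']*v[:,0]/-v[:,2],c['cy']-c['fy']*v[:,1]/-v[:,2]]
E
python3 - <<'E'
from h import *
p,d,c=snap("top"); print(c.keys())
hsv=cv2.cvtColor(p,cv2.COLOR_RGB2HSV)
m=((hsv[...,2]>105)&(hsv[...,1]<40)).astype(np.uint8)*255
roi=np.zeros_like(m); roi[150:262,225:405]=m[150:262,225:405]
lid=cv2.morphologyEx(roi,cv2.MORPH_CLOSE,np.ones((7,7)))
cs,_=cv2.findContours(lid,cv2.RETR_EXTERNAL,cv2.CHAIN_APPROX_NONE)
for k in sorted(cs,key=cv2.contourArea)[::-1][:4]:
    r=cv2.minAreaRect(k); z=.064 if r[0][0]<300 else .024
    b=ray(c,cv2.boxPoints(r),z); e=[np.linalg.norm(b[i]-b[i-1]) for i in (1,2)]
    print("rect",np.round(r[0],1),np.round(b[:,:2],4).tolist(),np.round(e,4),b.mean(0).round(4))
# plate: dark, bluish
dk=(hsv[...,2]<75).astype(np.uint8)*255; r2=np.zeros_like(dk); r2[145:265,222:408]=dk[145:265,222:408]; r2|=lid
r2=cv2.morphologyEx(r2,cv2.MORPH_CLOSE,np.ones((7,7)))
k=max(cv2.findContours(r2,0,1)[0],key=cv2.contourArea); a=cv2.approxPolyDP(k,4,True)[:,0]
for u,P in zip(a,ray(c,a,.004)): print(u,P.round(4))
print(p[200,320],p[175,345],p[205,250],p[100,150])
E
```

```text
dict_keys(['fx', 'fy', 'cx', 'cy', 'origin', 'attitude'])
rect [259. 206.] [[0.5177, 0.2146], [0.616, 0.2118], [0.6067, 0.0753], [0.5088, 0.08]] [0.0984 0.1368] [0.5623 0.1454 0.064 ]
rect [342.9 237.4] [[0.4687, 0.0409], [0.5281, 0.0373], [0.5131, -0.1751], [0.4541, -0.1697]] [0.0595 0.2129] [ 0.491  -0.0666  0.024 ]
rect [347.8 173.2] [[0.6385, 0.0302], [0.7014, 0.0266], [0.6857, -0.1895], [0.6233, -0.184]] [0.0631 0.2167] [ 0.6622 -0.0792  0.024 ]
rect [387. 248.] [[0.4698, -0.1769], [0.4698, -0.182], [0.4595, -0.1818], [0.4595, -0.1767]] [0.0051 0.0103] [ 0.4647 -0.1794  0.024 ]
[401 150] [ 0.7348 -0.2236  0.004 ]
[390 149] [ 0.7374 -0.1941  0.004 ]
[384 163] [ 0.6978 -0.1775  0.004 ]
[239 154] [0.7201 0.2135 0.004 ]
[228 244] [0.4737 0.2319 0.004 ]
[382 259] [ 0.4387 -0.169   0.004 ]
[396 254] [ 0.4522 -0.2053  0.004 ]
[62 65 73] [63 66 74] [142 149 156] [131 143 116]
```

```bash
python3 -m crank '[{"dp":[-0.046,-0.038,0],"delta_rot":[0,0,0],"fingers":0.4},{"dp":[-0.046,-0.038,0],"delta_rot":[0,0,0],"fingers":0.4},{"dp":[-0.046,-0.038,0],"delta_rot":[0,0,0],"fingers":0.4},{"dp":[-0.046,-0.038,0],"delta_rot":[0,0,0],"fingers":0.4},{"dp":[-0.046,-0.038,0],"delta_rot":[0,0,0],"fingers":0.4},{"dp":[-0.046,-0.038,0],"delta_rot":[0,0,0],"fingers":0.4},{"dp":[-0.046,-0.038,0],"delta_rot":[0,0,0],"fingers":0.4},{"dp":[-0.046,-0.038,0],"delta_rot":[0,0,0],"fingers":0.4},{"dp":[-0.046,-0.038,0],"delta_rot":[0,0,0],"fingers":0.4},{"dp":[-0.046,-0.038,0],"delta_rot":[0,0,0],"fingers":0.4},{"dp":[-0.046,-0.038,0],"delta_rot":[0,0,0],"fingers":0.4},{"dp":[-0.046,-0.038,0],"delta_rot":[0,0,0],"fingers":0.4}]'
python3 -m crank '[{"dp":[-0.046,-0.038,0],"delta_rot":[0,0,0],"fingers":0.4},{"dp":[-0.046,-0.038,0],"delta_rot":[0,0,0],"fingers":0.4},{"dp":[-0.046,-0.038,0],"delta_rot":[0,0,0],"fingers":0.4},{"dp":[-0.046,-0.038,-0.03],"delta_rot":[0,0,0],"fingers":0.4},{"dp":[-0.046,-0.038,-0.03],"delta_rot":[0,0,0],"fingers":0.4},{"dp":[-0.046,-0.038,-0.03],"delta_rot":[0,0,-0.013],"fingers":0.4},{"dp":[0,0,-0.03],"delta_rot":[0,0,-0.013],"fingers":0.4},{"dp":[0,0,0],"delta_rot":[0,0,-0.0135],"fingers":0.4},{"dp":[0,0,0],"delta_rot":[0,0,0],"fingers":0.4},{"dp":[0,0,0],"delta_rot":[0,0,0],"fingers":0.4}]'
python3 - <<'E'
from h import *
s=manip.sense(); print(s['t'],s['tcp_pos'],R.from_quat(s['tool_rot']).as_matrix().round(3),s['q'])
p,d,c=snap("wrist"); cv2.imwrite("pics/w1.png",p[:,:,::-1]); print(c); np.savez("w1.npz",p=p,d=d)
B=(.5816,.0133);X=np.array([-.073,-.9973]);Y=np.array([.9973,-.073])
q=lambda x,y,z:[*(np.array(B)+x*X+y*Y),z]
print(px(c,[q(-.21,.125,.004),q(-.21,-.125,.004),q(-.02,.0555,.024),q(-.02,-.0555,.024),q(.195,.0555,.024),q(.195,-.0555,.024)]).round())
E
```

```text
t: 1.15
tcp_pos: [0.3875, 0.2884, 0.3038]
tool_rot: [0.16, 0.987, -0.0, -0.0]
force: [0.4, 0.3, 0.5]
finger_gap: 0.699
gripper_force: 0.0
t: 1.98
tcp_pos: [0.4817, 0.1379, 0.3636]
tool_rot: [0.037, 0.999, -0.0, -0.0]
force: [0.5, 0.5, -0.1]
finger_gap: 0.701
gripper_force: 0.0
1.9833 [0.48172398 0.13785933 0.36361302] [[-0.997  0.075 -0.001]
 [ 0.075  0.997 -0.   ]
 [ 0.001 -0.    -1.   ]] [ 5.53398676e-02  2.87403798e-01  1.66065431e+00  1.60749077e-05
  1.19437102e+00 -1.44046138e+00]
{'fx': 376.3707184687966, 'fy': 376.3707184687966, 'cx': 318.0289817122616, 'cy': 230.0884280395632, 'origin': array([0.40051804, 0.14440028, 0.43275252]), 'attitude': array([-0.11735156, -0.10824706,  0.6714023 ,  0.72369202])}
[[388. 352.]
 [400. 165.]
 [240. 315.]
 [233. 229.]
 [ 66. 315.]
 [ 46. 230.]]
```

View pics/w1.png

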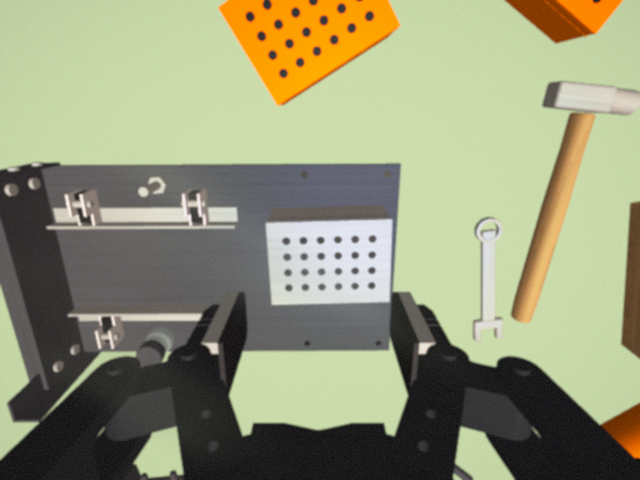

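The wrist view shows the box lid with corners near (267,222), (391,218), (391,302) and (271,304). The plate corners are at (400,165) and (388,351), and the runner top edges run along rows 227 and 316. That matches my predictions, so I'll refine from this picture.

```bash
cat >> h.py <<'E'
B=np.array([.5816,.0133]);X=np.array([-.073,-.9973]);Y=np.array([.9973,-.073])
def tobase(P): r=np.atleast_2d(P)[:,:2]-B; return np.c_[r@X,r@Y]
def box(p,c,near):
    "lid rectangle -> base x,y,yaw(deg),sides"
    h=cv2.cvtColor(p,cv2.COLOR_RGB2HSV); m=((h[...,2]>140)&(h[...,1]<45)).astype(np.uint8)*255
    m=cv2.morphologyEx(m,cv2.MORPH_OPEN,np.ones((5,5))); m=cv2.morphologyEx(m,cv2.MORPH_CLOSE,np.ones((15,15)))
    ks=[k for k in cv2.findContours(m,0,cv2.CHAIN_APPROX_NONE)[0] if cv2.contourArea(k)>1500]
    k=min(ks,key=lambda k:np.linalg.norm(k[:,0].mean(0)-near))
    w=(tobase(ray(c,k[:,0],.064))*1e4).astype(np.float32)
    r=cv2.minAreaRect(w); b=cv2.boxPoints(r)/1e4
    # lines fitted to each side's middle part
    out=[]
    for i in range(4):
        a,e=b[i],b[(i+1)%4]; L=np.linalg.norm(e-a); t=(e-a)/L; n=np.array([-t[1],t[0]])
        q=w/1e4-a; s=(abs(q@n)<.005)&(q@t>.1*L)&(q@t<.9*L)
        vx,vy,x0,y0=cv2.fitLine(w[s],cv2.DIST_HUBER,0,.01,.01)[:,0]; out.append((vx,vy,x0/1e4,y0/1e4,round(L,4)))
    return np.array(r[0])/1e4,out
def show(p,c,near):
    ctr,o=box(p,c,near); print("ctr",ctr.round(4))
    for vx,vy,x,y,L in o:
        a=np.degrees(np.arctan2(vy,vx)); print("side ang%.2f at (%.4f,%.4f) L%.4f"%((a+45)%90-45,x,y,L))
E
python3 - <<'E'
from h import *
p=np.load("w1.npz")['p']; s=manip.sense(); c=manip.camera_model("wrist")
show(p,c,(330,262))
g=p.mean(2)
for z,lab,cols,rows in((.024,'right inner',(70,120,150,175,220,232),(222,236)),(.024,'left inner',(130,150,170,190),(308,324))):
    for u in cols:
        col=g[rows[0]:rows[1],u]; v=rows[0]+np.where(col>130)[0]; print(lab,u,v.min(),v.max(),tobase(ray(c,[[u,v.min()-.5],[u,v.max()+.5]],z)).round(4).tolist())
h=cv2.cvtColor(p,cv2.COLOR_RGB2HSV); dk=g<110
for v in (185,200,320,335):
    u=380+np.where(~dk[v,380:420])[0].min(); print('plate rear',v,u,tobase(ray(c,[[u-.5,v]],.004)))
for u in (280,350,380):
    v=140+np.where(dk[140:190,u])[0].min(); v2=330+np.where(dk[330:370,u])[0].max() if u<380 else 0
    print('plate sides',u,tobase(ray(c,[[u,v-.5],[u,v2+.5]],.004)).round(4).tolist())
E
```

```text
ctr [-0.1292 -0.0309]
side ang1.51 at (-0.1944,-0.0333) L0.0968
side ang1.86 at (-0.1288,-0.0786) L0.1315
side ang1.51 at (-0.0639,-0.0306) L0.0968
side ang1.50 at (-0.1290,0.0167) L0.1315
right inner 70 222 229 [[0.1646, -0.0655], [0.1666, -0.056]]
right inner 120 222 229 [[0.1078, -0.0655], [0.1094, -0.0559]]
right inner 150 222 228 [[0.0737, -0.0654], [0.0749, -0.0571]]
right inner 175 222 228 [[0.0453, -0.0654], [0.0463, -0.057]]
right inner 220 225 228 [[-0.0055, -0.0618], [-0.0051, -0.057]]
right inner 232 225 228 [[-0.0192, -0.0618], [-0.0188, -0.057]]
left inner 130 313 321 [[0.115, 0.0519], [0.117, 0.0646]]
left inner 150 313 320 [[0.0903, 0.0519], [0.0919, 0.0632]]
left inner 170 313 320 [[0.0657, 0.0519], [0.0671, 0.0632]]
left inner 190 313 320 [[0.041, 0.052], [0.0422, 0.0633]]
plate rear 185 398 [[-0.20879856 -0.10301807]]
plate rear 200 397 [[-0.20878507 -0.08526183]]
plate rear 320 381 [[-0.19824666  0.07511898]]Traceback (most recent call last):
  File "<stdin>", line 10, in <module>
    return umr_minimum(a, axis, None, out, keepdims, initial, where)
ValueError: zero-size array to reduction operation minimum which has no identity
```

Box is at base (−0.129, −0.031) with yaw +1.5°, and its measured sides are within 2 mm of the given ones. I'll go down beside it on the −y side.

```bash
python3 -m crank '[{"dp":[0.028,0.024,0],"delta_rot":[0,0,0],"fingers":0.4},{"dp":[0,0,0.064],"delta_rot":[0,0,0],"fingers":0.4},{"dp":[0,0,0.064],"delta_rot":[0,0,0],"fingers":0.4},{"dp":[0,0,0.064],"delta_rot":[0,0,0],"fingers":0.4},{"dp":[0,0,0.064],"delta_rot":[0,0,0],"fingers":0.4},{"dp":[0,0,0.064],"delta_rot":[0,0,0],"fingers":0.4},{"dp":[0,0,0.064],"delta_rot":[0,0,0],"fingers":0.4},{"dp":[0,0,0.064],"delta_rot":[0,0,0],"fingers":0.4},{"dp":[0,0,0.064],"delta_rot":[0,0,0],"fingers":0.4},{"dp":[0,0,0],"delta_rot":[0,0,0],"fingers":0.4},{"dp":[0,0,0],"delta_rot":[0,0,0],"fingers":0.4}]'
python3 - <<'E'
from h import *
s=manip.sense(); print(s['tcp_pos'],tobase(s['tcp_pos']))
p,d,c=snap("wrist"); cv2.imwrite("pics/w2.png",p[:,:,::-1])
E
```

```text
t: 2.95
tcp_pos: [0.4674, 0.1512, 0.1062]
tool_rot: [0.036, 0.999, -0.0, -0.003]
force: [0.4, -0.0, 0.2]
finger_gap: 0.7
gripper_force: 0.0
[0.46737645 0.15121305 0.10619235] [[-0.12920236 -0.1239828 ]]
```

View pics/w2.png

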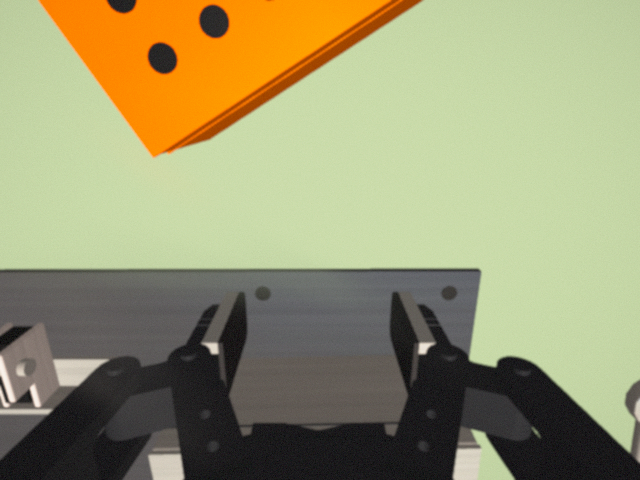

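The fingers stand clear beside the box's −y side, which shows at about rows 355–430. Next is the sideways push.

```bash
python3 -m crank '[{"dp":[-0.025,0,0],"delta_rot":[0,0,0],"fingers":0.4},{"dp":[-0.025,0,0],"delta_rot":[0,0,0],"fingers":0.4},{"dp":[-0.0076,0,0],"delta_rot":[0,0,0],"fingers":0.4},{"dp":[-0.0076,0,0],"delta_rot":[0,0,0],"fingers":0.4},{"dp":[-0.0076,0,0],"delta_rot":[0,0,0],"fingers":0.4},{"dp":[-0.0076,0,0],"delta_rot":[0,0,0],"fingers":0.4},{"dp":[-0.0076,0,0],"delta_rot":[0,0,0],"fingers":0.4},{"dp":[-0.0076,0,0],"delta_rot":[0,0,0],"fingers":0.4},{"dp":[-0.0076,0,0],"delta_rot":[0,0,0],"fingers":0.4},{"dp":[-0.0076,0,0],"delta_rot":[0,0,0],"fingers":0.4},{"dp":[-0.0076,0,0],"delta_rot":[0,0,0],"fingers":0.4},{"dp":[-0.0076,0,0],"delta_rot":[0,0,0],"fingers":0.4}]'
python3 -m crank '[{"dp":[0,0,0],"delta_rot":[0,0,0],"fingers":0.4},{"dp":[0,0,0],"delta_rot":[0,0,0],"fingers":0.4}]'
python3 - <<'E'
from h import *
s=manip.sense(); print(s['tcp_pos'],tobase(s['tcp_pos']))
p,d,c=snap("top"); cv2.imwrite("pics/t3.png",p[:,:,::-1])
E
```

```text
t: 4.0
tcp_pos: [0.5267, 0.1467, 0.1087]
tool_rot: [0.036, 0.999, -0.0, -0.005]
force: [-7.9, 1.1, 6.7]
finger_gap: 0.701
gripper_force: 4.2
t: 4.17
tcp_pos: [0.5289, 0.1466, 0.1086]
tool_rot: [0.036, 0.999, -0.0, -0.003]
force: [-5.3, -0.4, 4.0]
finger_gap: 0.699
gripper_force: 2.8
[0.5289461  0.14656081 0.10862683] [[-0.12905727 -0.06223977]]
```

```bash
python3 -m crank '[{"dp":[0.03,0,0],"delta_rot":[0,0,0],"fingers":0.4},{"dp":[0.02,0,-0.02],"delta_rot":[0,0,0],"fingers":0.4},{"dp":[0,0,-0.06],"delta_rot":[0,0,0],"fingers":0.4},{"dp":[0,0,-0.06],"delta_rot":[0,0,0],"fingers":0.4},{"dp":[0,0,-0.06],"delta_rot":[0,0,0],"fingers":0.4},{"dp":[0,0,-0.06],"delta_rot":[0,0,0],"fingers":0.4},{"dp":[0,0,-0.06],"delta_rot":[0,0,0],"fingers":0.4},{"dp":[0,0.05,-0.06],"delta_rot":[0,0,0],"fingers":0.4},{"dp":[-0.045,0.05,-0.06],"delta_rot":[0,0,0],"fingers":0.4},{"dp":[-0.045,0.05,0],"delta_rot":[0,0,0],"fingers":0.4},{"dp":[-0.045,0.05,0],"delta_rot":[0,0,0],"fingers":0.4},{"dp":[-0.045,0.05,0],"delta_rot":[0,0,0],"fingers":0.4}]'
python3 -m crank '[{"dp":[0,0,0],"delta_rot":[0,0,0.019],"fingers":0.4},{"dp":[0,0,0],"delta_rot":[0,0,0.019],"fingers":0.4},{"dp":[0,0,0],"delta_rot":[0,0,0.019],"fingers":0.4},{"dp":[0,0,0],"delta_rot":[0,0,0.019],"fingers":0.4},{"dp":[0,0,0],"delta_rot":[0,0,0.019],"fingers":0.4},{"dp":[0,0,0],"delta_rot":[0,0,0.019],"fingers":0.4},{"dp":[0,0,0],"delta_rot":[0,0,0.019],"fingers":0.4},{"dp":[0,0,0],"delta_rot":[0,0,0.019],"fingers":0.4},{"dp":[0,0,0],"delta_rot":[0,0,0.019],"fingers":0.4},{"dp":[0,0,0],"delta_rot":[0,0,0.019],"fingers":0.4},{"dp":[0,0,0],"delta_rot":[0,0,0.019],"fingers":0.4},{"dp":[0,0,0],"delta_rot":[0,0,0.019],"fingers":0.4}]'
python3 -m crank '[{"dp":[0,0,0],"delta_rot":[0,0,0.019],"fingers":0.4},{"dp":[0,0,0],"delta_rot":[0,0,0.003],"fingers":0.4},{"dp":[0,0,0],"delta_rot":[0,0,0],"fingers":0.4},{"dp":[0,0,0],"delta_rot":[0,0,0],"fingers":0.4}]'
python3 - <<'E'
from h import *
s=manip.sense(); print(s['tcp_pos'],tobase(s['tcp_pos']),R.from_quat(s['tool_rot']).as_matrix().round(3))
p,d,c=snap("wrist"); cv2.imwrite("pics/w4.png",p[:,:,::-1]);np.savez("w4.npz",p=p,d=d)
u=px(c,[[*(B-.129*X),.064]]);print(u); show(p,c,u[0])
E
```

```text
t: 5.22
tcp_pos: [0.6044, 0.2658, 0.3285]
tool_rot: [0.036, 0.999, 0.0, 0.002]
force: [1.0, -0.4, -1.1]
finger_gap: 0.696
gripper_force: 0.0
t: 6.22
tcp_pos: [0.6033, 0.2646, 0.327]
tool_rot: [0.686, 0.728, 0.001, 0.0]
force: [0.4, 0.8, -0.7]
finger_gap: 0.697
gripper_force: 0.0
t: 6.55
tcp_pos: [0.6036, 0.2646, 0.3264]
tool_rot: [0.731, 0.682, 0.0, 0.0]
force: [0.6, -0.3, -0.2]
finger_gap: 0.701
gripper_force: 0.0
[0.60361705 0.26460261 0.32636297] [[-0.25223134  0.00361252]] [[ 0.07   0.998  0.001]
 [ 0.998 -0.07   0.   ]
 [ 0.     0.001 -1.   ]]
[[314.1280014  318.88911798]]
ctr [-0.0951 -0.0119]
side ang0.13 at (-0.1932,-0.0005) L0.1513
side ang1.61 at (-0.0192,-0.0849) L0.1961
side ang-4.61 at (0.0024,-0.0612) L0.1513
side ang2.53 at (-0.0485,0.0633) L0.1961
```

View pics/w4.png

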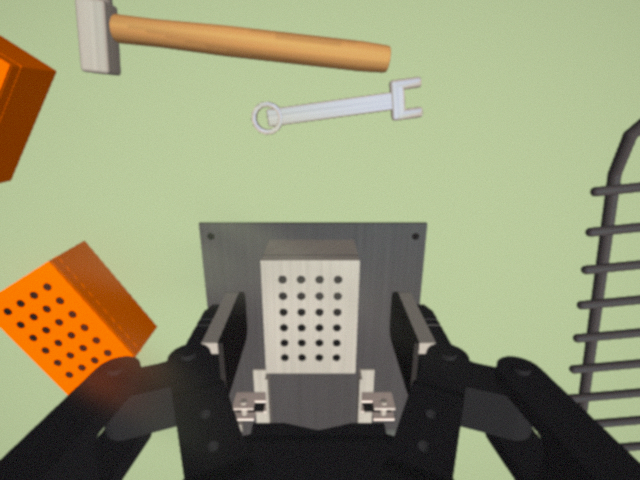

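The view shows the lid at columns 262–359, rows 260–373. The runners begin at columns ~268 and ~360, and the plate's rear edge is at row 223, columns 200–427. I'll redo the fit with the runners masked out.

Run:
```python
from h import *
p=np.load("w4.npz")['p'].copy(); c=manip.camera_model("wrist"); g=p.mean(2)
q=p.copy(); q[374:]=0; q[:, :255]=0; q[:,366:]=0; q[:258]=0
show(q,c,(311,317))
for v in (228,240):
    d=np.where(g[v,180:450]<110)[0]+180; print('plate sides',tobase(ray(c,[[d.min()-.5,v],[d.max()+.5,v]],.004)).round(4).tolist())
d=[220+np.where(g[200:240,u]<110)[0].min()-20 for u in(220,300,400)]; print('rear',tobase(ray(c,[[u,v-.5] for u,v in zip((220,300,400),d)],.004)).round(4).tolist())
for v in(385,415): print(g[v,245:285].astype(int),g[v,345:385].astype(int))
for v in(385,415): print(tobase(ray(c,[[265,v],[365,v]],.024)))
```

```text
ctr [-0.1283 -0.0059]
side ang0.06 at (-0.1300,-0.0515) L0.1302
side ang0.09 at (-0.0633,-0.0038) L0.0990
side ang-0.22 at (-0.1303,0.0431) L0.1302
side ang0.12 at (-0.1933,-0.0137) L0.0990
plate sides [[-0.2055, -0.1258], [-0.206, 0.1213]]
plate sides [[-0.1915, -0.125], [-0.192, 0.1215]]
rear [[-0.2118, -0.1029], [-0.212, -0.0159], [-0.2122, 0.093]]
[ 88  86  86  89  85  86  88  94 127 166 190 200 194 195 194 191 188 196
 198 195 195 185 161 122  96  87  82  84  87  86  85  86  89  84  87  87
  82  90  90  84] [ 86  82  83  85  86  84  86  85  87  88  86  86  84 102 146 179 190 192
 194 190 195 198 198 197 197 193 193 188 157 115  89  87  83  83  85  87
  84  81  83  84]
[163 148 134 127 126 125 124 124 125 125 140 167 192 201 203 196 198 196
 196 198 199 195 193 177 147 111  94  89  84  79  85  84  83  86  83  89
  84  83  87  85] [ 86  86  85  80  82  83  84  84  82  87  84  88 114 156 182 194 197 196
 201 198 199 200 202 201 196 195 169 135 120 124 126 124 127 123 124 133
 146 164 172 163]
[[-0.01312258 -0.05968632]
 [-0.0133132   0.06082265]]
[[ 0.03244844 -0.06160626]
 [ 0.03226666  0.0627328 ]]
```

Box is square (yaw about 0°) and about 3 mm to −y of the lane's centre. I'll go down behind it and close up, then push with a small +y bias at first.

```bash
python3 -m crank '[{"dp":[0,-0.015,0.06],"delta_rot":[0,0,0],"fingers":0.4},{"dp":[0,0,0.063],"delta_rot":[0,0,0],"fingers":0.4},{"dp":[0,0,0.063],"delta_rot":[0,0,0],"fingers":0.4},{"dp":[0,0,0.063],"delta_rot":[0,0,0],"fingers":0.4},{"dp":[0,0,0.063],"delta_rot":[0,0,0],"fingers":0.4},{"dp":[0,0,0.063],"delta_rot":[0,0,0],"fingers":0.4},{"dp":[0,0,0.06],"delta_rot":[0,0,0],"fingers":0.4},{"dp":[0,0,0],"delta_rot":[0,0,0],"fingers":0.4},{"dp":[-0.04,0,0],"delta_rot":[0,0,0],"fingers":0.4},{"dp":[-0.03,0,0],"delta_rot":[0,0,0],"fingers":0.4},{"dp":[0,0,0],"delta_rot":[0,0,0],"fingers":0.4},{"dp":[0,0,0],"delta_rot":[0,0,0],"fingers":0.4}]'
python3 -m crank '[{"dp":[-0.01,0,0],"delta_rot":[0,0,0],"fingers":0.4},{"dp":[-0.01,0,0],"delta_rot":[0,0,0],"fingers":0.4},{"dp":[-0.01,0.0008,0],"delta_rot":[0,0,0],"fingers":0.4},{"dp":[-0.01,0.0008,0],"delta_rot":[0,0,0],"fingers":0.4},{"dp":[-0.01,0.0008,0],"delta_rot":[0,0,0],"fingers":0.4},{"dp":[-0.01,0.0008,0],"delta_rot":[0,0,0],"fingers":0.4},{"dp":[-0.01,0.0008,0],"delta_rot":[0,0,0],"fingers":0.4},{"dp":[-0.01,0.0008,0],"delta_rot":[0,0,0],"fingers":0.4},{"dp":[-0.01,0.0008,0],"delta_rot":[0,0,0],"fingers":0.4},{"dp":[0,0,0],"delta_rot":[0,0,0],"fingers":0.4},{"dp":[0,0,0],"delta_rot":[0,0,0],"fingers":0.4}]'
python3 - <<'E'
from h import *
s=manip.sense(); print(tobase(s['tcp_pos']),s['tcp_pos'][2],R.from_quat(s['tool_rot']).as_matrix()[0].round(4))
p,d,c=snap("top"); cv2.imwrite("pics/t5.png",cv2.resize(p[140:270,215:415,::-1],None,fx=4,fy=4,interpolation=2))
p,d,c=snap("wrist"); cv2.imwrite("pics/w5.png",p[:,:,::-1]);np.savez("w5.npz",p=p,d=d)
E
```

```text
t: 7.6
tcp_pos: [0.5949, 0.2295, 0.1099]
tool_rot: [0.733, 0.68, 0.001, 0.001]
force: [0.1, -0.8, -0.0]
finger_gap: 0.698
gripper_force: 0.0
t: 8.52
tcp_pos: [0.5938, 0.1853, 0.1086]
tool_rot: [0.732, 0.681, 0.001, 0.0]
force: [0.8, 2.6, 1.8]
finger_gap: 0.699
gripper_force: 1.2
[[-0.17243206 -0.00036397]] 0.10863612815687146 [0.0729 0.9973 0.0013]
```

View pics/t5.png

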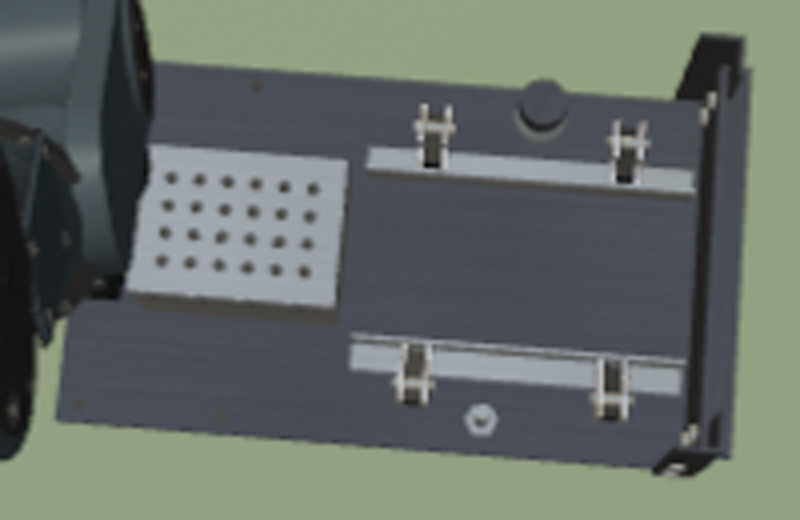

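View pics/w5.png

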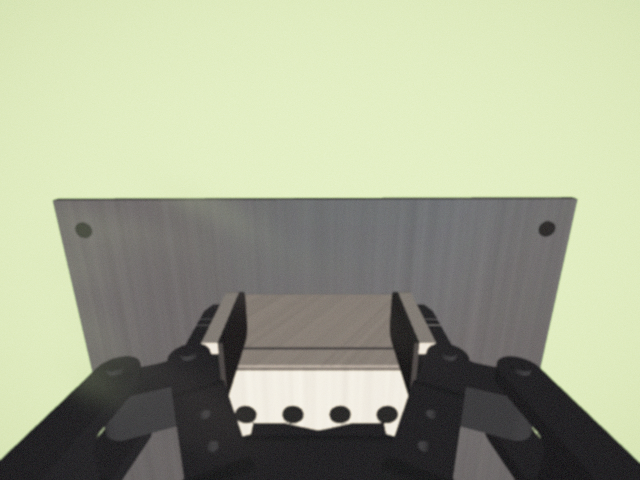

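The top crop shows the box square behind the lane mouth, with its leading edge at about (343, 235) and the runners starting at about (360, 158) and (350, 350). In the wrist view the hole row spans 245–387 and the plate corners are (55,200) and (576,199). I'll check the lateral offset from both.

Run:
```python
from h import *
c=manip.camera_model("wrist"); p=np.load("w5.npz")['p']; g=p.mean(2)
m=(g[400:428,225:410]<100).astype(np.uint8); n,l,st,ce=cv2.connectedComponentsWithStats(m)
for s,k in zip(st[1:],ce[1:]): 
    if 60<s[4]<400: print('hole',k+[225,400],tobase(ray(c,[k+[225,400]],.064)).round(4))
print('plate',tobase(ray(c,[[55,200],[576,199]],.004)).round(4).tolist())
p,d,c=snap("top"); g=p.mean(2)
def prof(x,ys,z,thr=118):  # crossing rows along image column
    col=g[ys[0]:ys[1],x]; i=np.where(np.diff((col>thr).astype(int))!=0)[0]
    v=[ys[0]+k+(thr-col[k])/(col[k+1]-col[k]) for k in i]; return tobase(ray(c,[[x,t] for t in v],z)).round(4).tolist()
for x in(262,275,296): print('box',x,prof(x,(170,200),.064),prof(x,(202,225),.064))
for x in(313,330,345,360): print('run',x,prof(x,(176,192),.024),prof(x,(220,236),.024))
```

```text
hole [405.4  416.59] [[-0.1413  0.0325]]
hole [292.4063745  414.19521912] [[-0.1425 -0.0105]]
hole [339.58299595 414.04453441] [[-0.1425  0.0074]]
hole [273.7804878 425.6402439] [[-0.137  -0.0177]]
plate [[-0.2112, -0.125], [-0.2117, 0.1214]]
box 262 [[-0.1309, 0.048], [-0.1251, -0.0062]] [[-0.1233, -0.0233], [-0.1226, -0.0303], [-0.1206, -0.0485]]
box 275 [[-0.0977, 0.0478]] [[-0.0901, -0.0272], [-0.0899, -0.029], [-0.0879, -0.0481]]
box 296 [[-0.0442, 0.0479]] [[-0.0352, -0.048]]
run 313 [[-0.0038, 0.0706], [-0.0025, 0.055]] [[0.0072, -0.0553], [0.0074, -0.0578], [0.0077, -0.0614], [0.0092, -0.079], [0.0095, -0.0822]]
run 330 [[0.0409, 0.0712], [0.0422, 0.0552]] [[0.0511, -0.0551], [0.0515, -0.0593], [0.0516, -0.061], [0.053, -0.0786]]
run 345 [[0.0804, 0.0708], [0.0815, 0.0555]] [[0.0899, -0.0558], [0.0901, -0.0582], [0.0903, -0.0609]]
run 360 [[0.1198, 0.0709], [0.1208, 0.0558]] [[0.1285, -0.055], [0.1287, -0.0582], [0.1289, -0.0606]]
```

Both views put the box within 0.5 mm of the lane's centre and square, so I'll push straight in.

```bash
python3 -m crank '[{"dp":[-0.014,0,0],"delta_rot":[0,0,0],"fingers":0.4},{"dp":[-0.014,0,0],"delta_rot":[0,0,0],"fingers":0.4},{"dp":[-0.014,0,0],"delta_rot":[0,0,0],"fingers":0.4},{"dp":[-0.014,0,0],"delta_rot":[0,0,0],"fingers":0.4},{"dp":[-0.014,0,0],"delta_rot":[0,0,0],"fingers":0.4},{"dp":[-0.014,0,0],"delta_rot":[0,0,0],"fingers":0.4},{"dp":[-0.014,0,0],"delta_rot":[0,0,0],"fingers":0.4},{"dp":[-0.014,0,0],"delta_rot":[0,0,0],"fingers":0.4},{"dp":[-0.014,0,0],"delta_rot":[0,0,0],"fingers":0.4},{"dp":[-0.014,0,0],"delta_rot":[0,0,0],"fingers":0.4},{"dp":[0,0,0],"delta_rot":[0,0,0],"fingers":0.4},{"dp":[0,0,0],"delta_rot":[0,0,0],"fingers":0.4}]'
cat > chk.py <<'E'
from h import *
s=manip.sense(); print(tobase(s['tcp_pos']),s['tcp_pos'][2],R.from_quat(s['tool_rot']).as_matrix()[0].round(4))
p,d,c=snap("top"); g=p.mean(2); bx=tobase(s['tcp_pos'])[0,0]+.076
for o in(-.025,0.005,.03,.05):
    P=[[*(B+(bx+o)*X+y*Y),.064] for y in(.0475,-.0475)]; u=px(c,P)
    r=[]
    for (x,v),sg in zip(u,(1,-1)):
        x=int(round(x)); v=int(round(v)); col=g[v-5:v+6,x]; e=np.diff(col)*sg; k=e.argmax(); w=e[max(0,k-1):k+2].clip(0)
        vv=v-5+.5+(np.arange(max(0,k-1),max(0,k-1)+len(w))*w).sum()/w.sum(); r.append(tobase(ray(c,[[x,vv]],.064))[0,1].round(4))
    print('x%.3f'%(bx+o),r,'mid %.4f'%np.mean(r))
E
python3 chk.py
```

```text
t: 9.67
tcp_pos: [0.588, 0.1148, 0.1079]
tool_rot: [0.732, 0.681, -0.001, -0.0]
force: [0.2, -0.2, -0.1]
finger_gap: 0.703
gripper_force: 0.0
[[-0.10170814 -0.00106608]] 0.10785657927954675 [ 0.0722  0.9974 -0.0012]
x-0.051 [np.float64(0.048), np.float64(-0.0481)] mid -0.0000
x-0.021 [np.float64(0.0479), np.float64(-0.0481)] mid -0.0001
x0.004 [np.float64(0.0578), np.float64(-0.0479)] mid 0.0049
x0.024 [np.float64(0.047), np.float64(-0.0481)] mid -0.0005
```

Still centred and square (the one outlier is the runner's edge). I'll keep going.

```bash
python3 -m crank '[{"dp":[-0.012,0,0],"delta_rot":[0,0,0],"fingers":0.4},{"dp":[-0.014,0,0],"delta_rot":[0,0,0],"fingers":0.4},{"dp":[-0.014,0,0],"delta_rot":[0,0,0],"fingers":0.4},{"dp":[-0.014,0,0],"delta_rot":[0,0,0],"fingers":0.4},{"dp":[-0.014,0,0],"delta_rot":[0,0,0],"fingers":0.4},{"dp":[-0.014,0,0],"delta_rot":[0,0,0],"fingers":0.4},{"dp":[-0.014,0,0],"delta_rot":[0,0,0],"fingers":0.4},{"dp":[-0.014,0,0],"delta_rot":[0,0,0],"fingers":0.4},{"dp":[-0.014,0,0],"delta_rot":[0,0,0],"fingers":0.4},{"dp":[-0.014,0,0],"delta_rot":[0,0,0],"fingers":0.4},{"dp":[-0.01,0,0],"delta_rot":[0,0,0],"fingers":0.4},{"dp":[0,0,0],"delta_rot":[0,0,0],"fingers":0.4}]'
python3 chk.py
```

```text
t: 10.72
tcp_pos: [0.5831, 0.0401, 0.1083]
tool_rot: [0.733, 0.681, -0.0, 0.0]
force: [0.5, -0.2, -0.8]
finger_gap: 0.698
gripper_force: 0.0
[[-0.02682054 -0.00050839]] 0.10829564434627699 [7.320e-02 9.973e-01 2.000e-04]
x0.024 [np.float64(0.0464), np.float64(-0.0473)] mid -0.0005
x0.054 [np.float64(0.0578), np.float64(-0.0473)] mid 0.0052
x0.079 [np.float64(0.058), np.float64(-0.0474)] mid 0.0053
x0.099 [np.float64(0.0583), np.float64(-0.0481)] mid 0.0051
```

```bash
python3 -m crank '[{"dp":[-0.012,0,0],"delta_rot":[0,0,0],"fingers":0.4},{"dp":[-0.014,0,0],"delta_rot":[0,0,0],"fingers":0.4},{"dp":[-0.014,0,0],"delta_rot":[0,0,0],"fingers":0.4},{"dp":[-0.014,0,0],"delta_rot":[0,0,0],"fingers":0.4},{"dp":[-0.014,0,0],"delta_rot":[0,0,0],"fingers":0.4},{"dp":[-0.014,0,0],"delta_rot":[0,0,0],"fingers":0.4},{"dp":[-0.014,0,0],"delta_rot":[0,0,0],"fingers":0.4},{"dp":[-0.014,0,0],"delta_rot":[0,0,0],"fingers":0.4},{"dp":[-0.014,0,0],"delta_rot":[0,0,0],"fingers":0.4},{"dp":[-0.012,0,0],"delta_rot":[0,0,0],"fingers":0.4},{"dp":[-0.006,0,0],"delta_rot":[0,0,0],"fingers":0.4},{"dp":[0,0,0],"delta_rot":[0,0,0],"fingers":0.4}]'
python3 chk.py
python3 -m crank '[{"dp":[-0.004,0,0],"delta_rot":[0,0,0],"fingers":0.4},{"dp":[-0.004,0,0],"delta_rot":[0,0,0],"fingers":0.4},{"dp":[-0.004,0,0],"delta_rot":[0,0,0],"fingers":0.4},{"dp":[0,0,0],"delta_rot":[0,0,0],"fingers":0.4}]'
```

```text
t: 11.77
tcp_pos: [0.5778, -0.0304, 0.1083]
tool_rot: [0.733, 0.681, -0.0, 0.0]
force: [0.5, 0.5, 0.9]
finger_gap: 0.703
gripper_force: 0.5
[[ 0.04385586 -0.00062869]] 0.10830622167067627 [7.320e-02 9.973e-01 1.000e-04]
x0.095 [np.float64(0.0393), np.float64(-0.0512)] mid -0.0060
x0.125 [np.float64(nan), np.float64(-0.048)] mid nan
x0.150 [np.float64(0.0589), np.float64(-0.0477)] mid 0.0056
x0.170 [np.float64(0.0584), np.float64(-0.0477)] mid 0.0054
t: 12.15
tcp_pos: [0.5772, -0.0351, 0.1082]
tool_rot: [0.732, 0.681, -0.0, -0.0]
force: [0.0, 4.4, 2.6]
finger_gap: 0.702
gripper_force: 1.9chk.py:9: RuntimeWarning: invalid value encountered in scalar divide
  vv=v-5+.5+(np.arange(max(0,k-1),max(0,k-1)+len(w))*w).sum()/w.sum(); r.append(tobase(ray(c,[[x,vv]],.064))[0,1].round(4))
```

Sliding force is about 4 N. I'll advance in small steps until the force rises.

```bash
python3 -m crank '[{"dp":[-0.004,0,0],"delta_rot":[0,0,0],"fingers":0.4},{"dp":[-0.004,0,0],"delta_rot":[0,0,0],"fingers":0.4},{"dp":[0,0,0],"delta_rot":[0,0,0],"fingers":0.4}]'
python3 -m crank '[{"dp":[-0.004,0,0],"delta_rot":[0,0,0],"fingers":0.4},{"dp":[-0.004,0,0],"delta_rot":[0,0,0],"fingers":0.4},{"dp":[0,0,0],"delta_rot":[0,0,0],"fingers":0.4}]'
python3 -c "
from h import *
p,d,c=snap('scene');cv2.imwrite('pics/s6.png',cv2.resize(p[160:360,140:460,::-1],None,fx=2.5,fy=2.5,interpolation=2))
print(tobase(manip.sense()['tcp_pos']))"
```

```text
t: 12.4
tcp_pos: [0.5769, -0.039, 0.1082]
tool_rot: [0.732, 0.681, -0.0, -0.0]
force: [0.4, 4.8, 3.0]
finger_gap: 0.699
gripper_force: 2.2
t: 12.65
tcp_pos: [0.5766, -0.043, 0.1082]
tool_rot: [0.732, 0.681, -0.0, -0.0]
force: [0.1, 4.9, 2.4]
finger_gap: 0.699
gripper_force: 2.2
[[ 0.05653188 -0.00085908]]
```

View pics/s6.png

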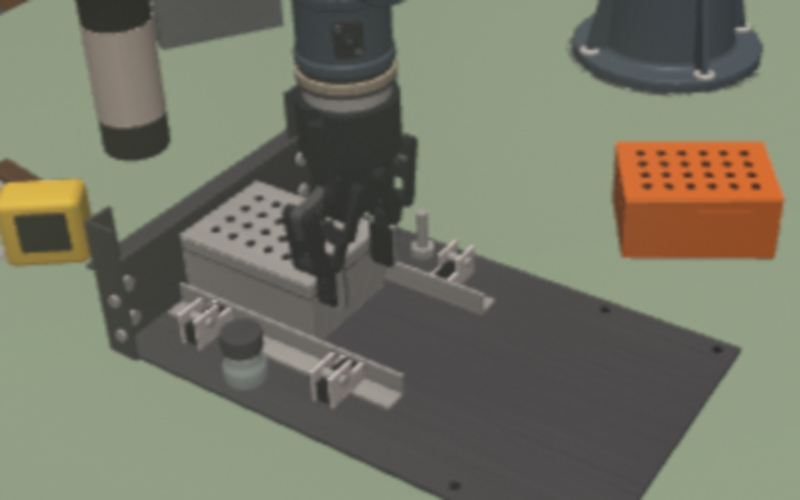

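The scene view shows the box in the lane, close to the back plate (lid front corner near (185,240)). The jar and bolt haven't moved. I'll creep on.

```bash
python3 -m crank '[{"dp":[-0.004,0,0],"delta_rot":[0,0,0],"fingers":0.4},{"dp":[0,0,0],"delta_rot":[0,0,0],"fingers":0.4}]'
python3 -m crank '[{"dp":[-0.004,0,0],"delta_rot":[0,0,0],"fingers":0.4},{"dp":[0,0,0],"delta_rot":[0,0,0],"fingers":0.4}]'
python3 -m crank '[{"dp":[-0.003,0,0],"delta_rot":[0,0,0],"fingers":0.4},{"dp":[0,0,0],"delta_rot":[0,0,0],"fingers":0.4}]'
```

```text
t: 12.87
tcp_pos: [0.5764, -0.0444, 0.1082]
tool_rot: [0.732, 0.681, 0.0, -0.001]
force: [0.2, 7.1, 2.9]
finger_gap: 0.698
gripper_force: 3.5
t: 13.03
tcp_pos: [0.5763, -0.0447, 0.1082]
tool_rot: [0.732, 0.681, 0.001, -0.001]
force: [0.2, 13.4, 4.0]
finger_gap: 0.697
gripper_force: 6.9
t: 13.2
tcp_pos: [0.5762, -0.0448, 0.1082]
tool_rot: [0.732, 0.681, 0.002, -0.002]
force: [2.2, 18.4, 3.3]
finger_gap: 0.701
gripper_force: 9.3
```

The force climbs to 18 N with the tool stopped at base x = 0.058, against the predicted 0.059, so the box is home. Back off, raise and check.

```bash
python3 -m crank '[{"dp":[0.015,0,0],"delta_rot":[0,0,0],"fingers":0.4},{"dp":[0.03,0,0],"delta_rot":[0,0,0],"fingers":0.4},{"dp":[0.03,0,-0.02],"delta_rot":[0,0,0],"fingers":0.4},{"dp":[0.03,0,-0.05],"delta_rot":[0,0,0],"fingers":0.4},{"dp":[0.03,0,-0.06],"delta_rot":[0,0,0],"fingers":0.4},{"dp":[0.05,0,-0.06],"delta_rot":[0,0,0],"fingers":0.4},{"dp":[0.05,0,-0.06],"delta_rot":[0,0,0],"fingers":0.4},{"dp":[0.05,0,-0.06],"delta_rot":[0,0,0],"fingers":0.4},{"dp":[0.05,0,-0.06],"delta_rot":[0,0,0],"fingers":0.4},{"dp":[0.05,0,0],"delta_rot":[0,0,0],"fingers":0.4},{"dp":[0.05,0,0],"delta_rot":[0,0,0],"fingers":0.4},{"dp":[0,0,0],"delta_rot":[0,0,0],"fingers":0.4}]'
python3 - <<'E'
from h import *
p,d,c=snap("top"); cv2.imwrite("pics/t7.png",cv2.resize(p[140:270,215:415,::-1],None,fx=4,fy=4,interpolation=2))
x,y=np.array([[*(B+a*X+b*Y),.064] for a,b in[(.135,0)]])[0][:2],0
q=np.zeros_like(p); u=px(c,[[*(B+a*X+b*Y),.064] for a in(.065,.2) for b in(-.051,.051)]); h=cv2.convexHull(u.astype(np.float32)).astype(int)
m=np.zeros(p.shape[:2],np.uint8); cv2.fillConvexPoly(m,h,1); q[m>0]=p[m>0]; show(q,c,u.mean(0))
E
```

```text
t: 14.2
tcp_pos: [0.5925, 0.1713, 0.294]
tool_rot: [0.731, 0.682, 0.001, 0.001]
force: [-0.0, 1.1, 0.7]
finger_gap: 0.703
gripper_force: 0.0
ctr [0.1347 0.0031]
side ang0.13 at (0.0711,0.0022) L0.1007
side ang0.87 at (0.1331,-0.0461) L0.1293
side ang0.84 at (0.1978,0.0013) L0.1007
side ang0.44 at (0.1309,0.0517) L0.1293
```

View pics/t7.png

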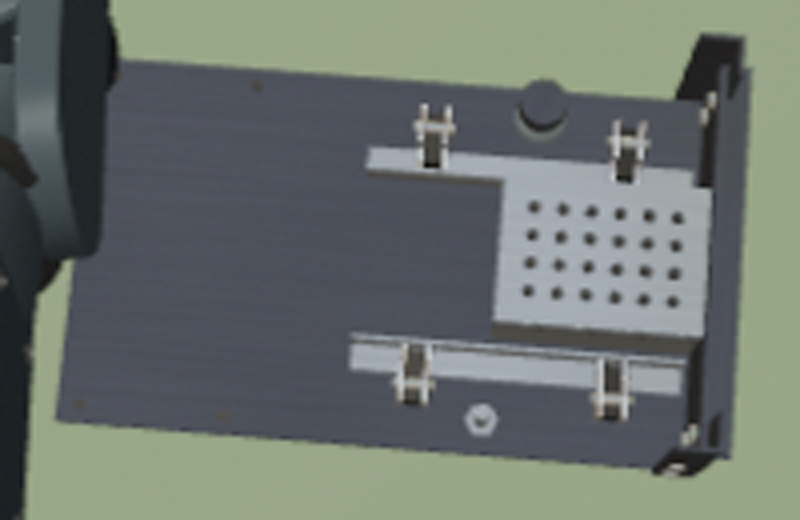

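The lid lies against the back plate (front edge near x = 705 in the crop) and is square to under 1°. The −y side reads −0.046, so the box is about 1 mm off centre. The +y reading is contaminated by the runner behind it. Handing in.

```bash
python3 -c "
from station import manip
print(manip.sign_off())"
```

```text
the job is handed in; nothing more can be done
None
```

The job is handed in after about 14 s of robot time, with no verdict returned: the smoker box is against the back plate, square to under 1° and about 1 mm off centre, and I saw no sign of contact with the runners or of the jar or bolt moving.

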